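Push a fresh retained-sample tube into the rack and the old one out

TASK

Replace the out-of-date orange sample tube in the rack with the fresh green one: take the green tube from its black cradle, lay it in the loading gutter in line with the orange tube, and push it in through the front hole until it sits level with the two white tubes, sticking out equally at both plates, so that it drives the orange tube right out of the back hole to lie in the gutter behind the rack. Leave the two white tubes and the things standing around where they are, and let go of everything at the end.

Things in the scene. Friction and masses are not known exactly. Their poses are not given: they have to be found in the camera images.
- rack: Tube rack fixed to the worktop, place and yaw vary. Grey base 210 (x) by 370 (y) by 10 mm high. Three lanes along its y axis at x = -65, 0, +65 mm; tubes go through towards +y. Two upright blue plates, 8 mm thick, 70 mm high, 50 mm round holes; open on top between them; outer faces at y = -35 (front) and +35 mm (rear). Origin: centre between the plates, on the worktop.
- rack_front (a point): Centre of the front plate's middle hole, in its outer face: rack x = 0, y = -35, z = 34 mm. A tube that is home in its lane has its middle at rack y = 0, its ends sticking out 20 mm from the front and the rear plate.
- rack_load (a point): Middle of the middle loading gutter, on a laid tube's axis: rack x = 0, y = -116, z = 34 mm. Each lane has one, from y = -175 to -35 mm: an aluminium V-groove in line with the hole, which centres a tube with its axis 34 mm above the worktop. V edges reach 22 mm above the worktop, at most 22 mm either side of the lane's middle.
- rack_receive (a point): Middle of the middle receiving gutter, on a tube's axis: rack x = 0, y = 110, z = 34 mm. Same V-groove, one per lane, from y = 35 mm to a 45 mm high blue end stop with its face at y = 189 mm.
- fresh_tube: Fresh sample tube, green body and green end caps: a plain cylinder, 44 mm diameter, 110 mm long, about 160 g. Origin at the middle of its axis; its y axis is the long axis (either end is the same; either may go in first). Starts lying in the black cradle with its axis 34 mm above the worktop. It can roll on flat surfaces.
- old_tube: Same kind of tube, orange body and orange end caps; the out-of-date one: 44 mm diameter, 110 mm long, about 160 g. Origin at the middle of its axis; its y axis is the long axis (it may be rolled to any angle about it). Starts lying in one of the rack's three lanes (which one varies), home: its middle within about 3 mm of rack y = 0, its ends sticking out 20 mm from both plates.
- white_tube_a: Same kind of tube, white; to be left alone: 44 mm diameter, 110 mm long, about 160 g. Origin at the middle of its axis; its y axis is the long axis (it may be rolled to any angle about it). Starts lying in one of the rack's three lanes (which one varies), home: its middle within about 3 mm of rack y = 0, its ends sticking out 20 mm from both plates.
- white_tube_b: Same kind of tube, white; to be left alone: 44 mm diameter, 110 mm long, about 160 g. Origin at the middle of its axis; its y axis is the long axis (it may be rolled to any angle about it). Starts lying in one of the rack's three lanes (which one varies), home: its middle within about 3 mm of rack y = 0, its ends sticking out 20 mm from both plates.
- cradle: Low black cradle fixed to the worktop, 90 by 126 mm, with a V-gutter along its y axis reaching 22 mm above the worktop and no wider than 22 mm either side of its middle; it holds the fresh tube at the start. Origin: centre of the underside. Position and yaw vary.
- carton: Bystander: closed cardboard carton 110 by 90 by 80 mm high, loose. Origin: centre of the underside.
- tape_roll: Bystander: roll of brown tape lying flat, 90 mm across, 24 mm high, loose. Origin: centre of the underside.
- handset: Bystander: white handset lying flat, 50 by 130 by 18 mm, loose. Origin: centre of the underside.
Mind the look-alikes: they are no part of the job. Of the things like the fresh_tube, leave any that is pink or red; of the rest the smaller one is meant.

How it is judged:
At the end, for the whole second after the job is handed in: At rest: green tube in a lane, in line, level with the white tubes (centred between the plates) within 10 mm; orange tube in a receiving gutter, in line, 4 mm or more clear of the rear plate. White tubes within 8 mm of their start; carton, tape roll and handset within 30 mm (y of fresh_tube in the frame of rack between -0.01 and 0.01 m and z of fresh_tube in the frame of rack between 0.028 and 0.04 m and angle between the y axis of fresh_tube and the y axis of rack, either way round below 0.1 rad and x of fresh_tube in the frame of rack between -0.075 and 0.075 m and y of old_tube in the frame of rack between 0.094 and 0.14 m and z of old_tube in the frame of rack between 0.028 and 0.04 m and x of old_tube in the frame of rack between -0.075 and 0.075 m and angle between the y axis of old_tube and the y axis of rack, either way round below 0.15 rad and linear speed of each of fresh_tube, old_tube below 0.01 m/s and distance of each of white_tube_a, white_tube_b from where it was at the start of the episode below 0.008 m and distance of each of carton, tape_roll, handset from where it was at the start of the episode below 0.03 m); the robot touches nothing.
It fails at once if the first white tube is moved more than 15 mm (distance of white_tube_a from where it was at the start of the episode above 0.015 m).
It fails at once if the second white tube is moved more than 15 mm (distance of white_tube_b from where it was at the start of the episode above 0.015 m).
It fails at once if the carton is moved more than 30 mm (distance of carton from where it was at the start of the episode above 0.03 m).
It fails at once if the tape roll is moved more than 30 mm (distance of tape_roll from where it was at the start of the episode above 0.03 m).
It fails at once if the handset is moved more than 30 mm (distance of handset from where it was at the start of the episode above 0.03 m).
It also fails if it takes over 48 s, if anything falls off the work surface, if the arm or the gripper's body presses on something with over 40 N, if the wrist force passes 120 N, or if a joint passes its speed limit or range.

ROBOT

A 6-joint arm with a two-finger parallel gripper is mounted at the origin on the work surface. World frame = base frame: x ahead of the robot, y to its left, z up, the work surface at z = 0. Lengths are in m, angles in rad, forces in N, time in s.
With the tool pointing down it reaches from about 0.3 to 0.775 m from the base axis. Payload 14.6 kg.
Tool frame: the origin (TCP) lies at the very end of the fingers, on their centre line; the grasp point (between the pads) lies 19 mm behind it; z points along the fingers, y is the line along which they close (so a half turn about z gives the same grasp; the last joint's range is limited). The gripper opens to 94 mm and grips with 3 to 60 N. Pads are 16 mm wide; open, the fingers measure 119 mm over their backs; the gripper's body (75 mm by 177 mm) begins 78 mm behind the grasp point.
Start: joints at [1.18, 0.3, 1.521, -0, 1.321, -0.067], TCP at [0.175, 0.521, 0.205] pointing down, gripper open.
Joint ranges: [-3.03, 3.03], [-0.79, 2.21], [0.23, 2.52], [-1.04, 4.18], [0, 3.07], [-2.55, 2.55]. Speed limits (rad/s): [2.22, 2.22, 2.57, 3.14, 3.14, 3.14].

INTERFACE

Orientations are given as [roll, pitch, yaw] about the fixed x, y, z axes, in that order (R = Rz(yaw) Ry(pitch) Rx(roll)).
In Python, from station import ctrl gives the robot as it stands. The module is installed in compiled form; this text tells all that it offers.
- The arm moves only by the tool step_arm, never from a script. Its argument "deltas" is a list of rows, each an object with "dp": the shift along the tool's x, y, z scaled (see below), a list of three; "twist": the turn about the tool's z scaled (see below). In form: [{"dp": [tx, ty, tz], "twist": twist}, ...]. A call has 1 to 12 rows; each row shifts and turns the commanded pose from where the row before left it, along the tool's axes as they then stand; what a row does not reach is not made up. The controller multiplies each number of a shift by 0.04 m and each number of a turn by 4 degrees. A row lasts 1/10 s, in which the tool goes at most 50 mm and 8.59 degrees, less where a joint would pass 70% of its speed; a pose out of reach is approached as far as the arm can. A call with a number of a shift or a turn outside -1 to 1 is refused whole. A call with a gripper value outside its range is refused whole. "gripper" is the opening, from -1 (shut) to 1 (fully open), set as the call begins (left out, the last holds). The fingers move at their own pace and stop on an object; "squeeze" is the grip in N (left out, the last holds). Time passes only in rows, so rows that do not move let the fingers close. It gives the time, the measured TCP pose, the force, the opening and the grip force at its end, in the units of the state.
- ctrl.get_obs(): the state, without advancing time (a new reading comes with each control period).
- ctrl.camera(name): name is "scene" or "top" or "wrist"; returns (picture, depth): 480x640x3 uint8, red, green, blue; 480x640 float32, m along the optical axis (not along the pixel's ray), 0 where there is no reading.
- ctrl.get_calibration(name): a dict with "fx", "fy", "cx", "cy" (pixels), "world_to_cam" (4x4, takes a point from world to camera coordinates); the wrist camera has in their place "hand_eye" (4x4, takes a point from camera to tool coordinates, whose origin is the TCP and whose axes are the flange's). Camera axes: x right, y down, z forward; pixel columns grow to the right and rows downward; lengths in m; the calibration is good to about 2 mm. A picture is of the moment at which its call begins: read the wrist's pose just before it. get_calibration takes no time and is no camera call.
- ctrl.hand_in(): hands the job in; it is judged then, once.
Trained networks look in the newest picture that a camera, given by its name, has taken for a name from the list of things; names that differ only in an ending like _2 or _b are one class to them, and where a whole thing is asked for, a point or a joint stands for the part that bears it (a point fixed in the world has none). Each returns a list of dicts, best first, with "conf" (0 to 1); they miss things now and then, are a little off and sometimes report something else, mostly with a low value. They report only what shows in the picture. A call takes as long as a camera call. They do not tell look-alikes from the thing itself.
- ctrl.spot_in(camera, label): "rect" ([left, top, right, bottom] as shares, 0 to 1, of the picture: columns of its width, rows of its height, round what is visible of it).
- ctrl.cut_out(camera, label): "pixels" (480x640 bool, what is visible of it) and "rect" ([left, top, right, bottom] as shares, 0 to 1, of the picture: columns of its width, rows of its height, round what is visible of it).
The state is a dict: "time_s": time; "qpos": joint angles; "joint_vel": joint speeds; "tau": joint torques, N m; "ee_pos": TCP position; "eef_rot": TCP orientation; "force": force on the tool from outside, world axes, zero at the start; "moment": the same for the moment, N m; "grip_width": finger opening in m; "grip_force": force on a finger pad.
Only numpy, scipy, OpenCV 4.12 (cv2) and the standard library are available. Lean on these libraries where they do the work, as an engineer would, in place of code of your own. Each camera call takes 0.05 s, during which the arm holds its last target. There are 200 camera calls.

## Working session

There is one attempt and no reset: what is moved stays moved. The work goes in short steps, Python scripts to look and compute and a tool call to move; the robot and the scene stay as the last step left them, time stands still between calls to the robot, and variables do not carry over. Pictures are saved under pics/ and viewed, at most 10 in all, crops included, and the job is handed in when it is done.

Besides the shell and the picture viewer there is one more tool, called after ">>>" as a command line: name --argument value ..., lists and objects as JSON in quotes. step_arm: Moves the arm, as the interface text tells. Its arguments: {"type":"object","properties":{"deltas":{"type":"array"},"gripper":{"type":"number"},"squeeze":{"type":"number"}},"required":["deltas"]}

```bash
mkdir -p pics; cat > h.py <<'E'
import numpy as np, cv2
from station import ctrl
def save(n,im): cv2.imwrite('pics/'+n+'.png',im[:,:,::-1])
def cloud(cam,dep,obs=None):
    c=ctrl.get_calibration(cam); v,u=np.mgrid[0:480,0:640]
    P=np.stack([(u-c['cx'])/c['fx']*dep,(v-c['cy'])/c['fy']*dep,dep],-1)
    if 'hand_eye' in c:
        from scipy.spatial.transform import Rotation as R
        T=np.eye(4);T[:3,:3]=R.from_euler('xyz',obs['eef_rot']).as_matrix();T[:3,3]=obs['ee_pos'];T=T@np.array(c['hand_eye'])
    else: T=np.linalg.inv(np.array(c['world_to_cam']))
    return P@T[:3,:3].T+T[:3,3]
E
python3 - <<'E'
from h import *
o=ctrl.get_obs();print(o)
for n in('top','scene'):
    im,d=ctrl.camera(n);save(n+'0',im);np.savez(n+'0.npz',im=im,d=d)
    for l in('fresh_tube','old_tube','white_tube_a','rack','cradle'):
        for r in ctrl.cut_out(n,l)[:4]:
            W=cloud(n,d)[r['pixels']&(d>0)]
            print(n,l,round(r['conf'],2),np.round(np.array(r['rect'])*[640,480,640,480]),np.median(W,0).round(3) if len(W) else '',im[r['pixels']].mean(0).round())
E
```

```text
{'time_s': 0.0, 'qpos': array([ 1.18041829e+00,  3.00460382e-01,  1.52158071e+00,  1.25813228e-05,
        1.32069362e+00, -6.65957727e-02]), 'joint_vel': array([-0.00094753, -0.00037022,  0.00039382, -0.00013982,  0.00079967,
       -0.0020699 ]), 'tau': array([ 1.69589268e-03, -5.31794500e+01, -3.52741814e+01,  7.09352433e-02,
        2.43516272e-02, -1.14647382e-04]), 'ee_pos': array([0.17488295, 0.52118043, 0.20489237]), 'eef_rot': array([-3.14045395e+00, -8.81587517e-05,  2.81780722e+00]), 'force': array([0.30033748, 0.13240384, 0.40876971]), 'moment': array([ 0.02321556, -0.02525729,  0.01845543]), 'grip_force': 0.0, 'grip_width': 0.09415327579113295}
top fresh_tube 0.89 [390. 281. 452. 316.] [ 0.468 -0.319  0.052] [ 48. 102.  52.]
top fresh_tube 0.85 [459. 342. 525. 374.] [ 0.356 -0.46   0.04 ] [131.  72.  89.]
top fresh_tube 0.79 [456. 154. 546. 197.] [ 0.703 -0.484  0.055] [114.  10.   7.]
top fresh_tube 0.72 [351. 381. 431. 409.] [ 0.291 -0.265  0.053] [ 54. 109.  58.]
top old_tube 0.58 [192. 279. 256. 301.] [0.491 0.046 0.053] [127.  80.  24.]
top white_tube_a 0.83 [195. 2
[... 469 characters left out ...]
316. 220.] [ 0.477 -0.3    0.046] [ 67. 116.  72.]
scene fresh_tube 0.69 [340. 176. 390. 216.] [ 0.302 -0.238  0.043] [ 69. 118.  73.]
scene fresh_tube 0.56 [169. 187. 219. 222.] [ 0.721 -0.475  0.051] [141.  39.  35.]
scene old_tube 0.58 [366. 260. 404. 295.] [0.501 0.091 0.046] [159.  95.  46.]
scene white_tube_a 0.83 [323. 282. 364. 319.] [0.629 0.092 0.047] [150. 146. 139.]
scene white_tube_a 0.76 [345. 272. 382. 306.] [0.564 0.093 0.048] [153. 148. 141.]
scene white_tube_a 0.4 [234. 295. 291. 331.] [ 0.78  -0.02   0.017] [147. 141. 136.]
scene rack 0.64 [281. 242. 453. 367.] [0.577 0.116 0.012] [104. 107. 114.]
scene cradle 0.68 [277. 203. 321. 231.] [ 0.493 -0.304  0.009] [30. 31. 31.]
```

View pics/top0.png

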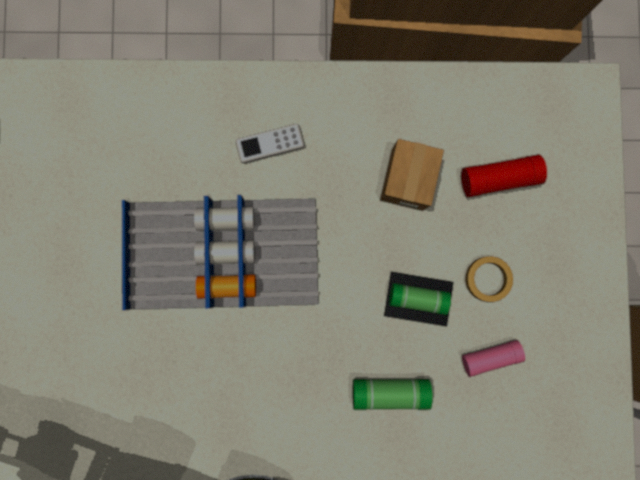

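View pics/scene0.png

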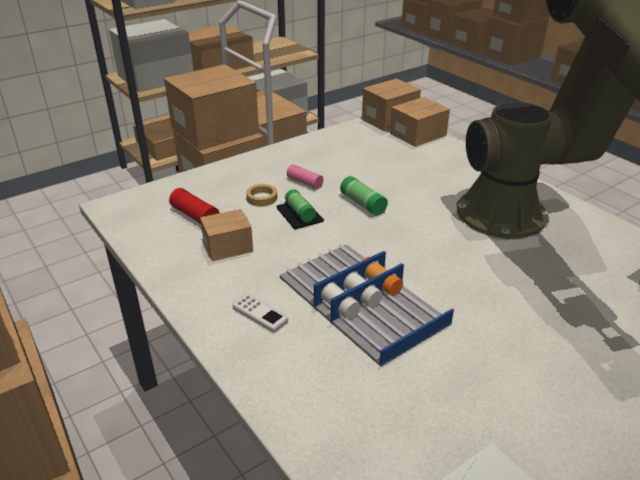

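```bash
python3 - <<'E'
from h import *
f=np.load('top0.npz');im,d=f['im'],f['d'];W=cloud('top',d)
print(ctrl.get_calibration('top'))
save('crop0',cv2.resize(im[260:420,340:540],None,fx=4,fy=3.75) if 0 else cv2.resize(im[265:415,340:540],None,fx=4,fy=4))
c=im.astype(int)
def fit(name,m):
    P=W[m&(d>0)]
    (cx,cy),(a,b),t=cv2.minAreaRect(P[:,:2].astype(np.float32)*1000)
    q=P[:,:2]-P[:,:2].mean(0);w,v=np.linalg.eigh(q.T@q)
    print(name,len(P),'center',round(cx),round(cy),'size',round(a),round(b),round(t,1),'axis',np.degrees(np.arctan2(v[1,1],v[0,1])).round(1),'z',np.percentile(P[:,2],[5,50,95,99]).round(4))
v,u=np.mgrid[0:480,0:640]
def box(l,t,r,b): return (u>=l)&(u<=r)&(v>=t)&(v<=b)
g=(c[...,1]>c[...,0]+25)&(c[...,1]>c[...,2]+25)&(W[...,2]>.03)
fit('green1',g&box(380,270,460,325)); fit('green2',g&box(345,375,440,415))
o=(c[...,0]>c[...,2]+40)&(c[...,1]>c[...,2]+15)&(W[...,2]>.03)
fit('orange',o&box(185,270,265,310))
z=(W[...,2]>.035)
fit('w1',z&box(190,238,258,266)&(c[...,0]>90)&(c[...,2]>80));fit('w2',z&box(190,205,258,236)&(c[...,0]>90)&(c[...,2]>80))
b=(c[...,2]>c[...,0]+20)&(W[...,2]>.06)&box(110,190,330,320)
fit('blue plates',b)
n,l,s,ce=cv2.connectedComponentsWithStats(b.astype(np.uint8))
for i in range(1,n):
    if s[i,4]>20: fit('b%d'%i,l==i)
bl=(c[...,2]>c[...,0]+20)&(W[...,2]>.03)&(W[...,2]<.06)&box(110,190,330,320)
fit('stop',bl)
r=ctrl.cut_out
base=(W[...,2]>.005)&(W[...,2]<.016)&box(115,190,325,320)
fit('base',base)
E
```

```text
{'fx': 569.9878526208006, 'fy': 569.9878526208006, 'cx': 316.927550791909, 'cy': 247.10682414420396, 'world_to_cam': array([[-1.39202554e-03, -9.99748827e-01,  2.23683835e-02,
        -1.26002618e-01],
       [-9.97634712e-01, -1.48869951e-04, -6.87383405e-02,
         5.68346726e-01],
       [ 6.87244053e-02, -2.24111614e-02, -9.97383926e-01,
         1.09021985e+00],
       [ 0.00000000e+00,  0.00000000e+00,  0.00000000e+00,
         1.00000000e+00]])}
green1 1264 center 468 -322 size 111 42 80.7 axis 80.7 z [0.0424 0.0527 0.0577 0.0592]
green2 2174 center 288 -266 size 146 54 89.9 axis 89.9 z [0.0403 0.0542 0.0596 0.0613]
orange 1016 center 493 48 size 42 110 1.9 axis 91.4 z [0.0435 0.0531 0.0582 0.0615]
w1 956 center 557 51 size 42 110 1.1 axis 91.2 z [0.0424 0.0531 0.0581 0.0698]
w2 936 center 623 53 size 43 111 2.1 axis 91.6 z [0.0449 0.0532 0.0586 0.0693]
blue plates 1022 center 558 50 size 209 70 1.4 axis -178.2 z [0.0636 0.0703 0.0736 0.0749]
b1 493 center 559 19 size 209 8 1.4 axis -178.6 z [0.0652 0.0703 0.0734 0.0749]
b2 529 center 556 81 size 208 9 1.6 axis -178.5 z [0.0626 0.0702 0.0738 0.0749]
stop 689 center 556 130 size 207 231 1.5 axis 92.3 z [0.0322 0.0443 0.0567 0.0593]
base 11903 center 555 64 size 255 415 0.2 axis 91.4 z [0.007  0.0106 0.0143 0.0156]
```

The top picture shows three blue-plated lanes: orange tube at (226,286), white tubes at (223,252) and (223,218), and the end stop at left x≈126. So rack +y is world +y, with a yaw of about 1.45°. The scene picture agrees.

These could be taken for the fresh tube: small green in the cradle (420,299), large green (392,393, 146×54 mm), pink (493,357) and red (503,175). By the description it is the small green one, 111×42 mm. I'll check that in a crop while turning the tool.

View pics/crop0.png

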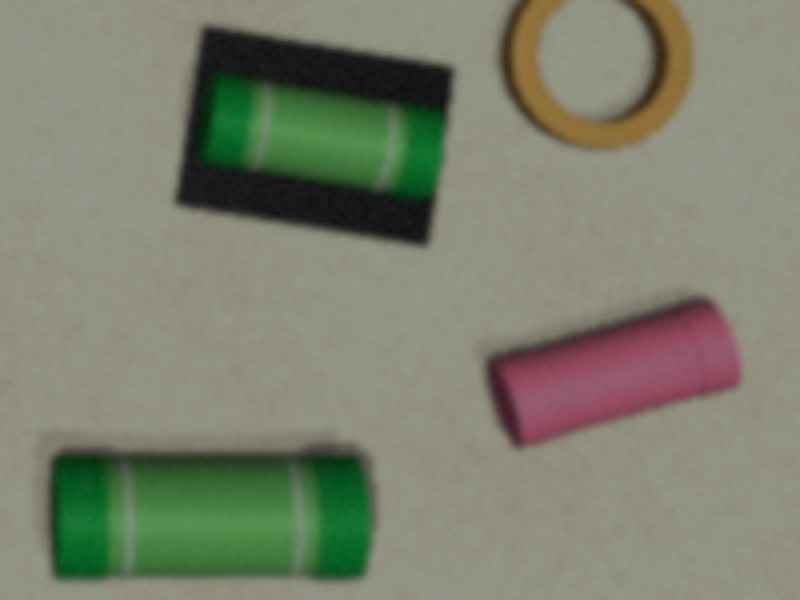

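>>> step_arm --deltas '[{"dp": [0, 0, 0], "twist": 1}, {"dp": [0, 0, 0], "twist": 1}, {"dp": [0, 0, 0], "twist": 1}, {"dp": [0, 0, 0], "twist": 1}, {"dp": [0, 0, 0], "twist": 1}, {"dp": [0, 0, 0], "twist": 1}, {"dp": [0, 0, 0], "twist": 1}, {"dp": [0, 0, 0], "twist": 1}, {"dp": [0, 0, 0], "twist": 1}, {"dp": [0, 0, 0], "twist": 1}, {"dp": [0, 0, 0], "twist": 1}, {"dp": [0, 0, 0], "twist": 1}]' --gripper 1

```text
time_s: 1.8
ee_pos: [0.175, 0.5214, 0.2054]
eef_rot: [-3.142, 0.0, 1.977]
force: [0.5, 0.1, 0.6]
grip_width: 0.0939
grip_force: 0.0
```

>>> step_arm --deltas '[{"dp": [0, 0, 0], "twist": 1}, {"dp": [0, 0, 0], "twist": 1}, {"dp": [0, 0, 0], "twist": 1}, {"dp": [0, 0, 0], "twist": 1}, {"dp": [0, 0, 0], "twist": 1}, {"dp": [0, 0, 0], "twist": 1}, {"dp": [0, 0, 0], "twist": 1}, {"dp": [0, 0, 0], "twist": 1}, {"dp": [0, 0, 0], "twist": 0.2}]'

```text
time_s: 2.7
ee_pos: [0.175, 0.5214, 0.2055]
eef_rot: [-3.142, -0.0, 1.406]
force: [0.1, 0.2, -0.4]
grip_width: 0.0941
grip_force: 0.0
```

The crop confirms it: the small green tube lies in the black cradle at about (320,135) in the crop. The larger green one and the pink one lie loose.

>>> step_arm --deltas '[{"dp": [-0.9, 0.75, 0], "twist": 0}, {"dp": [-0.9, 0.75, 0], "twist": 0}, {"dp": [-0.9, 0.75, 0], "twist": 0}, {"dp": [-0.9, 0.75, 0], "twist": 0}, {"dp": [-0.9, 0.75, 0], "twist": 0}, {"dp": [-0.9, 0.75, 0], "twist": 0}, {"dp": [-0.9, 0.75, 0], "twist": 0}, {"dp": [-0.9, 0.75, 0], "twist": 0}, {"dp": [-0.9, 0.75, 0], "twist": 0}, {"dp": [-0.9, 0.75, 0], "twist": 0}, {"dp": [-0.9, 0.75, 0], "twist": 0}, {"dp": [-0.9, 0.75, 0], "twist": 0}]'

```text
time_s: 3.9
ee_pos: [0.4607, 0.0347, 0.2057]
eef_rot: [3.141, -0.0, 1.409]
force: [-0.1, -0.1, 0.1]
grip_width: 0.0938
grip_force: 0.0
```

>>> step_arm --deltas '[{"dp": [-0.9, 0.17, 0], "twist": 0}, {"dp": [-0.9, 0.17, 0], "twist": 0}, {"dp": [-0.9, 0.17, 0], "twist": 0}, {"dp": [-0.9, 0.17, 0], "twist": 0}, {"dp": [-0.9, 0.17, 0], "twist": 0}, {"dp": [-0.9, 0.17, 0], "twist": 0}, {"dp": [-0.9, 0.17, 0], "twist": 0}, {"dp": [-0.9, 0.17, 0], "twist": 0}, {"dp": [-0.9, 0.17, 0], "twist": 0}, {"dp": [-0.5, 0, 0], "twist": 0}, {"dp": [0, 0, 0], "twist": 0}]'

```text
time_s: 5.0
ee_pos: [0.4639, -0.3147, 0.205]
eef_rot: [-3.141, -0.0, 1.407]
force: [0.5, 1.2, 0.0]
grip_width: 0.0934
grip_force: 0.0
```

```bash
cat >> h.py <<'E'
def fit(name,P):
    (cx,cy),(a,b),t=cv2.minAreaRect(P[:,:2].astype(np.float32)*1000)
    q=P[:,:2]-P[:,:2].mean(0);w,v=np.linalg.eigh(q.T@q)
    print(name,len(P),'center',round(cx,1),round(cy,1),'size',round(a,1),round(b,1),'axis',(np.degrees(np.arctan2(v[1,1],v[0,1]))%180).round(2),'z',np.percentile(P[:,2],[5,50,95]).round(4))
def wristgreen(n):
    o=ctrl.get_obs();im,d=ctrl.camera('wrist');save(n,im);W=cloud('wrist',d,o);c=im.astype(int)
    print(o['time_s'],o['ee_pos'].round(4),o['eef_rot'].round(4))
    g=(c[...,1]>c[...,0]+20)&(c[...,1]>c[...,2]+20)&(W[...,2]>.03)&(d>0)
    return im,d,W,g
E
python3 - <<'E'
from h import *
im,d,W,g=wristgreen('w1');fit('green',W[g])
E
```

```text
5.0 [ 0.4639 -0.3147  0.205 ] [-3.141  -0.      1.4065]
green 12164 center 371.8 -283.7 size 150.7 247.3 axis 158.56 z [0.0361 0.0517 0.0561]
```

View pics/w1.png

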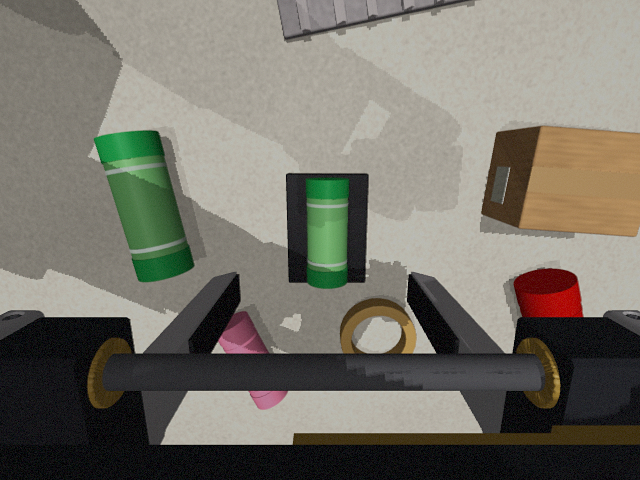

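The wrist picture shows the small tube in its cradle at (327,232), in line with the tool. The large green one is at (145,205).

```bash
python3 - <<'E'
from h import *
o=ctrl.get_obs();im,d,W,g=wristgreen('w2')
g[:,:270]=0
P=W[g];fit('green',P);P2=P[P[:,2]>.05];fit('top strip',P2)
print(np.percentile(P[:,2],99))
u=np.mgrid[0:480,0:640][1]
E
```

```text
5.05 [ 0.4642 -0.3132  0.2051] [-3.1411e+00 -4.0000e-04  1.4071e+00]
green 4169 center 466.6 -323.1 size 110.2 43.2 axis 80.62 z [0.0404 0.0514 0.0546]
top strip 2542 center 466.6 -323.1 size 110.1 28.1 axis 80.56 z [0.0504 0.0529 0.0548]
0.055298967514639544
```

>>> step_arm --deltas '[{"dp": [-0.22, 0.1, 0], "twist": 0}, {"dp": [0, 0, 1], "twist": 0}, {"dp": [0, 0, 1], "twist": 0}, {"dp": [0, 0, 1], "twist": 0}, {"dp": [0, 0, 0.5], "twist": 0}, {"dp": [0, 0, 0], "twist": 0}, {"dp": [0, 0, 0], "twist": 0}]'

```text
time_s: 5.8
ee_pos: [0.4676, -0.322, 0.0664]
eef_rot: [3.141, 0.0, 1.409]
force: [0.8, -0.5, 0.3]
grip_width: 0.0941
grip_force: 0.0
```

>>> step_arm --deltas '[{"dp": [0, 0, 0.5], "twist": 0}, {"dp": [0, 0, 0.5], "twist": 0}, {"dp": [0, 0, 0], "twist": 0}, {"dp": [0, 0, 0], "twist": 0}]'

```text
time_s: 6.2
ee_pos: [0.4677, -0.3225, 0.0272]
eef_rot: [3.14, 0.001, 1.408]
force: [0.4, -0.9, 0.9]
grip_width: 0.094
grip_force: 0.0
```

>>> step_arm --deltas '[{"dp": [0, 0, 0], "twist": 0}, {"dp": [0, 0, 0], "twist": 0}, {"dp": [0, 0, 0], "twist": 0}, {"dp": [0, 0, 0], "twist": 0}, {"dp": [0, 0, 0], "twist": 0}, {"dp": [0, 0, 0], "twist": 0}, {"dp": [0, 0, 0], "twist": 0}, {"dp": [0, 0, 0], "twist": 0}]' --gripper -1 --squeeze 20

```text
time_s: 7.0
ee_pos: [0.4664, -0.3219, 0.0254]
eef_rot: [-3.14, -0.0, 1.408]
force: [-4.4, -0.0, 3.0]
grip_width: 0.0438
grip_force: 20.0
```

>>> step_arm --deltas '[{"dp": [0, 0, -0.5], "twist": 0}, {"dp": [0, 0, -1], "twist": 0}, {"dp": [0, 0, -1], "twist": 0}, {"dp": [0.8, 0, -0.5], "twist": 0}, {"dp": [1, 0, 0], "twist": 0}, {"dp": [1, -0.1, 0], "twist": 0}, {"dp": [1, -0.1, 0], "twist": 0}, {"dp": [1, -0.1, 0], "twist": -0.7}, {"dp": [0.5, 0, 0], "twist": -1}, {"dp": [0, 0, 0], "twist": -1}, {"dp": [0, 0, 0], "twist": 0}, {"dp": [0, 0, 0], "twist": 0}]'

```text
time_s: 8.2
ee_pos: [0.4885, -0.111, 0.1453]
eef_rot: [-3.141, -0.0, 1.594]
force: [-0.0, 0.0, -2.4]
grip_width: 0.0438
grip_force: 20.0
```

```bash
python3 - <<'E'
from h import *
im,d,W,g=wristgreen('w3');c=im.astype(int)
z=W[...,2]
t=(d>0)&(z>.04)&(z<.066)
fit('green held',W[g])
o=(c[...,0]>c[...,2]+60)&(c[...,1]>c[...,2]+15)&t
o&=(W[...,1]>-.02)
fit('orange',W[o])
b=(c[...,2]>c[...,0]+20)&(d>0)&(z>.062)&(z<.078)&(W[...,1]>0)&(W[...,1]<.1)
n,l,s,ce=cv2.connectedComponentsWithStats(b.astype(np.uint8))
for i in range(1,n):
    if s[i,4]>100: fit('b%d'%i,W[l==i])
print(ctrl.get_obs()['grip_width'])
E
```

```text
8.2 [ 0.4885 -0.111   0.1453] [-3.1413e+00 -1.0000e-04  1.5938e+00]
green held 16389 center 382.3 -181.2 size 348.5 114.4 axis 35.84 z [0.0497 0.1705 0.1744]
orange 5048 center 491.4 29.8 size 41.2 76.0 axis 91.58 z [0.0424 0.0516 0.0546]
b1 4570 center 556.8 17.6 size 210.3 8.7 axis 1.53 z [0.0646 0.0685 0.0698]
0.04406355991844994
```

View pics/w3.png

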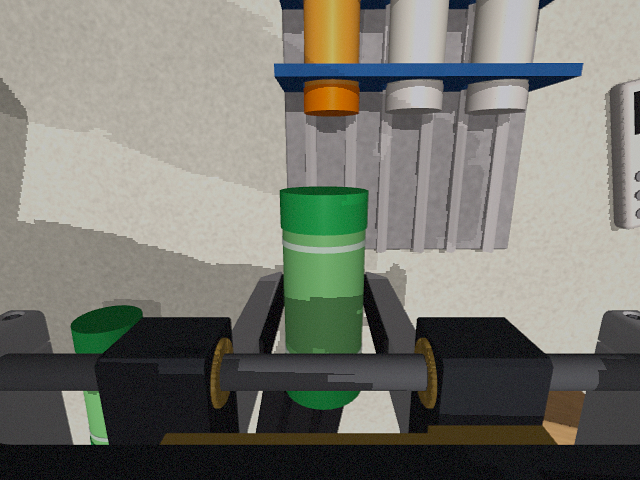

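The wrist picture shows the held tube square between the fingers at (325,290). Ahead is the orange tube's lane at (332,95), in the left lane, with the white tubes to its right.

>>> step_arm --deltas '[{"dp": [0.54, 0.08, 0], "twist": 0}, {"dp": [0.54, 0.09, 0], "twist": 0}, {"dp": [0, 0, 0.7], "twist": 0}, {"dp": [0, 0, 0.7], "twist": 0}, {"dp": [0, 0, 0.7], "twist": 0}, {"dp": [0, 0, 0.5], "twist": 0}, {"dp": [0, 0, 0], "twist": 0}, {"dp": [0, 0, 0], "twist": 0}, {"dp": [0, 0, 0], "twist": 0}]'

```text
time_s: 9.15
ee_pos: [0.495, -0.0678, 0.0427]
eef_rot: [3.14, 0.0, 1.595]
force: [-0.1, 0.0, -1.8]
grip_width: 0.0434
grip_force: 20.0
```

>>> step_arm --deltas '[{"dp": [0, -0.01, 0.2], "twist": 0}, {"dp": [0, 0, 0.12], "twist": 0}, {"dp": [0, 0, 0.08], "twist": 0}, {"dp": [0, 0, 0], "twist": 0}, {"dp": [0, 0, 0], "twist": 0}]'

```text
time_s: 9.65
ee_pos: [0.4939, -0.0674, 0.0253]
eef_rot: [-3.141, -0.0, 1.596]
force: [-0.6, 0.4, -1.3]
grip_width: 0.0436
grip_force: 20.0
```

>>> step_arm --deltas '[{"dp": [0, 0, 0], "twist": 0}, {"dp": [0, 0, 0], "twist": 0}, {"dp": [0, 0, 0], "twist": 0}, {"dp": [0, 0, 0], "twist": 0}, {"dp": [0, 0, -0.5], "twist": 0}, {"dp": [0, 0, -1], "twist": 0}, {"dp": [0, 0, -1], "twist": 0}, {"dp": [-0.7, 0, -1], "twist": 0}, {"dp": [-0.9, 0, 0], "twist": 0}, {"dp": [-1, 0, 0], "twist": 0}, {"dp": [0, 0, 0], "twist": 0}, {"dp": [0, 0, 0], "twist": 0}]' --gripper 0.5

```text
time_s: 10.85
ee_pos: [0.4964, -0.1717, 0.1653]
eef_rot: [-3.141, -0.0, 1.595]
force: [-0.5, 0.1, -0.6]
grip_width: 0.0706
grip_force: 0.0
```

>>> step_arm --deltas '[{"dp": [0, 0, 0], "twist": 0}, {"dp": [0, 0, 0], "twist": 0}, {"dp": [0, 0, 0], "twist": 0}, {"dp": [0, 0, 0], "twist": 0}, {"dp": [0, 0, 0], "twist": 0}]' --gripper -1

```text
time_s: 11.35
ee_pos: [0.4966, -0.1711, 0.1655]
eef_rot: [3.142, 0.0, 1.597]
force: [0.4, -0.1, 0.3]
grip_width: 0.0341
grip_force: 0.0
```

```bash
python3 - <<'E'
from h import *
im,d,W,g=wristgreen('w4')
g&=(W[...,0]>.44)&(W[...,1]>-.2);fit('green',W[g])
im,d=ctrl.camera('top');W=cloud('top',d);c=im.astype(int)
g=(c[...,1]>c[...,0]+20)&(c[...,1]>c[...,2]+20)&(W[...,2]>.03)&(W[...,2]<.065)&(W[...,1]>-.2)&(W[...,0]>.43);
if g.sum()>50: fit('top green',W[g])
E
```

```text
11.35 [ 0.4966 -0.1711  0.1655] [3.1416 0.     1.5965]
green 6886 center 490.5 -82.8 size 147.3 68.1 axis 90.24 z [0.0411 0.0515 0.0546]
top green 1109 center 495.5 -62.9 size 42.1 100.4 axis 93.0 z [0.0432 0.053  0.0579]
```

View pics/w4.png

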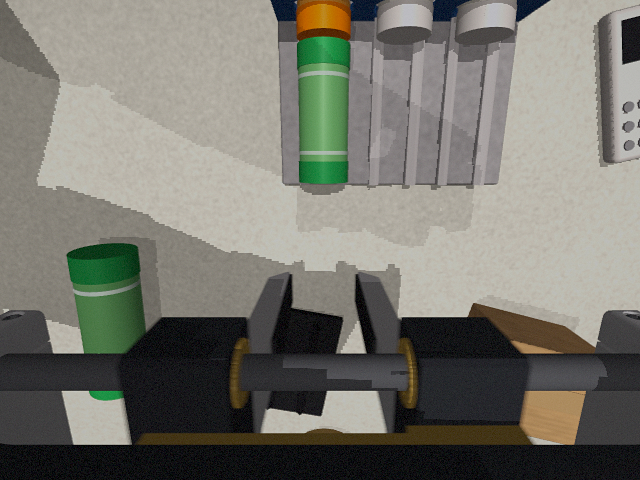

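The picture shows the green tube lying straight in the loading gutter at (324,110), right behind the orange one at (324,18). The fingers are closing behind it.

>>> step_arm --deltas '[{"dp": [0, 0, 0.9], "twist": 0}, {"dp": [0, 0, 0.9], "twist": 0}, {"dp": [0, 0, 0.9], "twist": 0}, {"dp": [0, 0, 0.5], "twist": 0}, {"dp": [0, 0, 0.2], "twist": 0}, {"dp": [0, 0, 0], "twist": 0}, {"dp": [0.3, 0, 0], "twist": 0}, {"dp": [0.3, 0, 0], "twist": 0}, {"dp": [0.2, 0, 0], "twist": 0}, {"dp": [0.2, 0, 0], "twist": 0}, {"dp": [0.2, 0, 0], "twist": 0}, {"dp": [0.2, 0, 0], "twist": 0}]'

```text
time_s: 12.65
ee_pos: [0.4956, -0.1154, 0.03]
eef_rot: [3.14, 0.001, 1.596]
force: [0.0, -6.6, 3.7]
grip_width: 0.0001
grip_force: 3.2
```

>>> step_arm --deltas '[{"dp": [0.2, 0, 0], "twist": 0}, {"dp": [0.2, 0, 0], "twist": 0}, {"dp": [0.2, 0, 0], "twist": 0}, {"dp": [0.2, 0, 0], "twist": 0}, {"dp": [0.2, 0, 0], "twist": 0}, {"dp": [0.2, 0, 0], "twist": 0}, {"dp": [0.2, 0, 0], "twist": 0}, {"dp": [0.2, 0, 0], "twist": 0}, {"dp": [0.2, 0, 0], "twist": 0}, {"dp": [0.1, 0, 0], "twist": 0}, {"dp": [0, 0, 0], "twist": 0}]'

```text
time_s: 13.75
ee_pos: [0.4934, -0.039, 0.0298]
eef_rot: [3.141, 0.0, 1.596]
force: [0.2, 0.5, 0.2]
grip_width: 0.0003
grip_force: 0.0
```

```bash
cat > m.py <<'E'
from h import *
import sys
im,d,W,g=wristgreen(sys.argv[1]);c=im.astype(int);z=W[...,2]
for nm,k in(('green',g),('orange',(c[...,0]>c[...,2]+60)&(c[...,1]>c[...,2]+15)),('white',(c.min(-1)>110)&(W[...,0]>.53))):
    k=k&(z>.036)&(z<.06)&(d>0)&(W[...,0]>.45)&(W[...,0]<.66)&(W[...,1]>-.15)&(W[...,1]<.3)
    if k.sum()>50: fit('wrist '+nm,W[k]);print(np.percentile(W[k][:,1],[1,99]).round(4))
im,d=ctrl.camera('top');save(sys.argv[1]+'t',im);W=cloud('top',d);c=im.astype(int);z=W[...,2]
for nm,k in(('green',(c[...,1]>c[...,0]+20)&(c[...,1]>c[...,2]+20)),('orange',(c[...,0]>c[...,2]+40)&(c[...,1]>c[...,2]+15)),('whites',(c.min(-1)>80)&(W[...,0]>.52))):
    k=k&(z>.036)&(z<.062)&(W[...,0]>.45)&(W[...,0]<.66)&(W[...,1]>-.15)&(W[...,1]<.3)
    if k.sum()>50: fit('top '+nm,W[k]);print(np.percentile(W[k][:,1],[1,99]).round(4))
E
python3 m.py w5
```

```text
13.75 [ 0.4934 -0.039   0.0298] [3.1409e+00 1.0000e-04 1.5965e+00]
wrist green 17634 center 491.5 22.6 size 43.0 108.0 axis 91.41 z [0.0419 0.0517 0.0545]
[-0.0297  0.0748]
wrist orange 971 center 489.5 91.4 size 42.5 9.4 axis 1.16 z [0.0424 0.0522 0.055 ]
[0.0871 0.0953]
wrist white 29478 center 585.9 47.2 size 102.3 104.7 axis 168.05 z [0.0415 0.0516 0.0545]
[-0.0035  0.0948]
top green 129 center 492.1 68.2 size 39.8 13.4 axis 175.53 z [0.0437 0.053  0.0586]
[0.0618 0.0747]
top orange 1209 center 490.1 138.0 size 41.9 105.1 axis 91.12 z [0.0428 0.053  0.0578]
[0.0879 0.1893]
top whites 1842 center 591.4 121.7 size 135.1 250.2 axis 95.37 z [0.0428 0.053  0.0578]
[-0.0019  0.2463]
```

>>> step_arm --deltas '[{"dp": [0.08, 0, 0], "twist": 0}, {"dp": [0.08, 0, 0], "twist": 0}, {"dp": [0.08, 0, 0], "twist": 0}, {"dp": [0.08, 0, 0], "twist": 0}, {"dp": [0.08, 0, 0], "twist": 0}, {"dp": [0.06, 0, 0], "twist": 0}, {"dp": [0.05, 0, 0], "twist": 0}, {"dp": [0.04, 0, 0], "twist": 0}, {"dp": [0.03, 0, 0], "twist": 0}, {"dp": [0.02, 0, 0], "twist": 0}, {"dp": [0, 0, 0], "twist": 0}]'

```text
time_s: 14.95
ee_pos: [0.4926, -0.0153, 0.0294]
eef_rot: [-3.141, -0.0, 1.596]
force: [-2.1, -1.8, 1.1]
grip_width: 0.0004
grip_force: 1.1
```

```bash
python3 m.py w6
```

```text
14.95 [ 0.4926 -0.0153  0.0294] [-3.1414e+00 -2.0000e-04  1.5961e+00]
wrist green 17038 center 490.8 47.6 size 43.1 110.5 axis 91.48 z [0.0421 0.0518 0.0546]
[-0.0062  0.1019]
wrist orange 3473 center 489.2 111.0 size 43.1 17.9 axis 1.42 z [0.0415 0.0517 0.0548]
[0.1026 0.1178]
wrist white 33473 center 585.7 50.5 size 102.6 112.1 axis 142.56 z [0.0408 0.0516 0.0545]
[-0.0034  0.1047]
top green 83 center 493.1 98.1 size 9.4 37.9 axis 176.23 z [0.0418 0.0542 0.0577]
[0.0933 0.1029]
top orange 1309 center 490.2 158.0 size 41.9 113.4 axis 91.57 z [0.0426 0.0529 0.0579]
[0.1029 0.2126]
top whites 1762 center 591.9 121.4 size 135.4 249.8 axis 93.63 z [0.0424 0.0531 0.0582]
[-0.0028  0.2462]
```

>>> step_arm --deltas '[{"dp": [-0.3, 0, 0], "twist": 0}, {"dp": [-0.7, 0, 0], "twist": 0}, {"dp": [-1, 0, 0], "twist": 0}, {"dp": [-1, 0, -0.5], "twist": 0}, {"dp": [-0.5, 0, -1], "twist": 0}, {"dp": [0, 0, -1], "twist": 0}, {"dp": [0, 0, -1], "twist": 0}, {"dp": [0, 0, -0.5], "twist": 0}, {"dp": [0, 0, 0], "twist": 0}, {"dp": [0, 0, 0], "twist": 0}]' --gripper 0.5

```text
time_s: 16.05
ee_pos: [0.496, -0.1557, 0.1888]
eef_rot: [-3.141, -0.0, 1.596]
force: [0.3, -0.5, -0.4]
grip_width: 0.0702
grip_force: 0.0
```

```bash
python3 m.py w7
```

```text
16.05 [ 0.496  -0.1557  0.1888] [-3.1415e+00 -3.0000e-04  1.5958e+00]
wrist green 2248 center 492.0 16.4 size 42.8 48.9 axis 91.01 z [0.0404 0.0511 0.0548]
[-0.0078  0.0376]
wrist white 3583 center 588.1 19.4 size 104.9 47.9 axis 1.13 z [0.0428 0.0521 0.0549]
[-0.0044  0.0405]
top green 995 center 492.5 48.4 size 40.7 109.5 axis 91.26 z [0.0429 0.0531 0.0579]
[-0.006  0.101]
top orange 1301 center 490.3 157.8 size 42.0 112.5 axis 91.31 z [0.0433 0.0531 0.0579]
[0.103  0.2122]
top whites 2148 center 592.4 121.7 size 134.9 250.4 axis 87.44 z [0.0416 0.0526 0.0579]
[-0.003  0.246]
```

View pics/w7t.png

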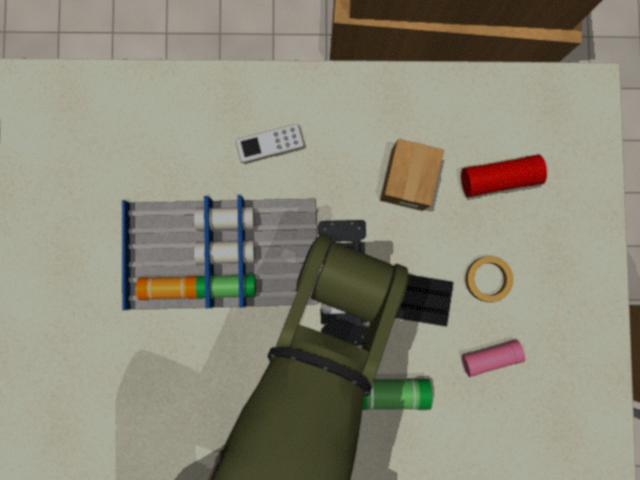

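The green tube at (226,286) is level with the white tubes, and the orange one lies behind the rack at (167,288). The white tubes, carton, tape and handset are where they started, and the gripper is clear.

```bash
python3 -c "
from station import ctrl
print(ctrl.hand_in())"
```

```text
the job is handed in; nothing more can be done
None
```

The job is handed in, though no verdict came back: the green tube is centred within about 1 mm of the white tubes, the orange tube lies in the receiving gutter at about rack y = 110 mm, nothing else appears moved, and the gripper is clear.

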